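# Pin the hasp of the specimen chest

### The arm

A 6-joint arm with a two-finger parallel gripper is mounted at the origin on a cart in front of the work surface, level with it; the furniture and walls round the work are solid. World frame = base frame: x ahead of the robot, y to its left, z up, the work surface at z = 0. Lengths are in m, angles in rad, forces in N, time in s.
With the tool pointing down it reaches from about 0.225 to 0.725 m from the base axis. Payload 3.1 kg.
Tool frame: the origin (TCP) lies at the very end of the fingers, on their centre line; the grasp point (between the pads) lies 19 mm behind it; z points along the fingers, y is the line along which they close (so a half turn about z gives the same grasp; the last joint's range is limited). The gripper opens to 85 mm and grips with 20 to 120 N. Pads are 22 mm wide; open, the fingers measure 114 mm over their backs; the gripper's body (76 mm by 85 mm) begins 54 mm behind the grasp point. The pads swing forward as they close: fully open they stand 13 mm farther back than shut.
Start: joints at [1.099, 0.048, 0.099, 1.622, 0, 1.443], TCP at [0.177, 0.494, 0.231] pointing down, gripper open.
Joint ranges: [-2.91, 2.91], [-0.99, 1.94], [-1.21, 1.42], [-2.12, 2.29], [-1.49, 1.47], [-3.14, 3.14]. Speed limits (rad/s): [2.79, 2.79, 3.14, 3.14, 3.14, 3.14].

### API

Orientations are given as a unit quaternion [x, y, z, w].
In Python, from rig import arm, sensors, eyes, close_job gives the robot as it stands. The module is installed in compiled form; this text tells all that it offers. Calls block until the motion is done:
- arm.move_pose(position, orientation): joint-space move of the TCP to a pose.
- arm.movel(position, max_speed=0.15, attitude=None): straight line of the TCP; attitude=None keeps the orientation; max_speed is the mean speed in m/s.
- arm.goto_joints(angles): joint-space move.
- arm.move_gripper(opening, force=None): finger opening in m; force is the grip in N (None keeps the last); returns when the fingers have stopped.
- arm.hold(seconds).
- arm.solve_ik(position, orientation): joint angles nearest the present ones, or None.
- sensors.get_state(): the state.
- eyes.camera(name): name is "side" or "top"; returns (picture, depth): 384x512x3 uint8, red, green, blue; 384x512 float32, m along the optical axis (not along the pixel's ray), 0 where there is no reading.
- eyes.camera_info(name): a dict with "K" (3x3 intrinsics, pixels), "R" (3x3) and "t" (3): a world point X has camera coordinates R X + t. Camera axes: x right, y down, z forward; pixel columns grow to the right and rows downward; lengths in m; the calibration is good to about 2 mm. A picture is of the moment at which its call begins. camera_info takes no time and is no camera call.
A pose or a line that the arm cannot do raises arm.PlanningError and nothing moves.
- close_job(): hands the job in; it is judged then, once.
The state is a dict: "t": time; "joints": joint angles; "qd": joint speeds; "effort": joint torques, N m; "position": TCP position; "tcp_rot": TCP orientation; "ft_force": force on the tool from outside, world axes, zero at the start; "moment": the same for the moment, N m; "opening": finger opening in m; "grip_force": force on a finger pad.
Only numpy, scipy, OpenCV 4.12 (cv2) and the standard library are available. Lean on these libraries where they do the work, as an engineer would, in place of code of your own. Each camera call takes 0.05 s, during which the arm holds its last target. There are 200 camera calls.

### The job

Lock the grey specimen chest: swing the steel hasp from the lid over and down until it lies flat against the front of the chest, with the lug through its slot. Then take the long pin with the tall barrel knob (not the short plug with the flat disc head) from the small stand and put it down through the hole in the lug until its collar sits on the lug, and leave it there.

Things in the scene. Friction and masses are not known exactly. Their poses are not given: they have to be found in the camera images.
- hasp (a joint): Hinge of the chest's hasp. 0 = hanging flat on the chest front (closed, stop), 1.57 = level, sticking out to the front, 3.14 = upright, more = leaning back over the lid; starts at 3.25 to 3.75. Stiff (0.06 N m): it stays where left. Push its rear face with shut fingers: from behind when upright, from above when level, then from the front; push on the solid part near the hinge, not in the slot.
- hasp_tip (a point): Middle of the free end of the hasp, a steel flap 60 mm wide, 3 mm thick, 78 mm long from the hinge line, solid to 38 mm from it, then with a slot for the lug 38 mm wide up to 66 mm, then a cross strip with an 8 mm lip. In the lug_hole frame the hinge line runs along y at x = +24 mm, z = +42 mm; closed, its outer face is at x = +22.5 mm.
- lug_hole (a point): Centre of the 22 mm upright hole, at the top of the lug: a level steel plate 6 mm thick, 34 mm wide, on the front of the fixed grey chest, 53 mm above the table. Axes: z up, -x straight out of the chest front, y along it. In this frame the chest (130 deep, 180 wide, 100 mm high) has its front at x = +29 mm, middle at y = 0, lid top at z = +47 mm; the lug ends at x = -18 mm.
- lock_pin: Long pin hanging upright by its collar in one of two holes, 60 mm apart, of a small stand 50 mm high left of the chest; a short plug with a flat disc head is in the other. Origin on the axis at the collar's underside, z up. Collar 36 mm wide, 5 thick; shank 8 mm thick, 40 long below it; 12 mm neck above; black barrel knob 26 mm wide from 50 to 82 mm above the origin: grip it there. 90 g.
Things that resemble listed ones, but are neither listed nor needed, are in the scene too. Leave any orange or red look-alike of the lock_pin alone.

How it is judged:
On the way, in this order (a step that is already met when the one before it is completed fails the run):
1. the hasp is swung over and down on the lug, against the chest front (value of joint hasp below 0.17 rad), for 0.2 s.
2. the long pin is through the hole of the lug, its collar on the lug (horizontal distance between lock_pin and lug_hole below 0.012 m and z of lock_pin in the frame of lug_hole below 0.005 m and value of joint hasp below 0.17 rad), for 0.2 s.
At the end, for the whole second after the job is handed in: The hasp hangs within 0.17 rad (10 degrees) of flat against the chest front; the long pin stands through the lug's hole, its origin within 12 mm of the hole's axis and within 5 mm of the lug's top in height, upright within 0.17 rad, at rest (all of step 2 and z of lock_pin in the frame of lug_hole above -0.005 m and angle between lock_pin's own z axis and vertical below 0.17 rad and linear speed of lock_pin below 0.02 m/s); the robot touches nothing.
It also fails if it takes over 48 s, if anything falls off the work surface, if the arm or the gripper's body presses on something with over 40 N, if the wrist force passes 120 N, or if a joint passes its speed limit or range.

## Working session

There is one attempt and no reset: what is moved stays moved. The work goes in short steps, each a Python script; the robot and the scene stay as the last script left them, time stands still between calls to the robot, and variables do not carry over. Pictures are saved under pics/ and viewed, at most 10 in all, crops included, and the job is handed in when it is done.

```bash
mkdir -p pics
python3 - <<'E'
from rig import arm,sensors,eyes
import cv2,numpy as np
for n in("side","top"):
    p,d=eyes.camera(n);i=eyes.camera_info(n)
    np.savez(f"{n}0.npz",p=p,d=d,**{k:np.array(i[k]) for k in"KRt"})
    cv2.imwrite(f"pics/{n}0.png",p[:,:,::-1]); print(n,np.round(i["K"],1).tolist(),np.round(i["R"],3).tolist(),np.round(i["t"],3), (d==0).mean())
    i["R"]=np.array(i["R"]);print(-i["R"].T@i["t"])
print(sensors.get_state())
E
```

```text
side [[459.3, 0.0, 251.4], [0.0, 459.3, 187.0], [0.0, 0.0, 1.0]] [[0.886, -0.464, -0.004], [-0.374, -0.709, -0.598], [0.275, 0.531, -0.802]] [-0.315  0.465  0.617] 0.0042572021484375
[ 0.28361688 -0.14413139  0.77179353]
top [[437.4, 0.0, 261.8], [0.0, 437.4, 189.1], [0.0, 0.0, 1.0]] [[-0.024, -1.0, -0.004], [-0.996, 0.024, -0.085], [0.085, 0.002, -0.996]] [0.344 0.53  0.881] 0.004002888997395833
[0.46115037 0.32904712 0.92445639]
{'t': 0.1, 'joints': array([ 1.09921900e+00,  4.87075907e-02,  9.77369567e-02,  1.62203292e+00,
       -2.96009720e-05,  1.44302728e+00]), 'qd': array([ 1.32425500e-03, -1.95799533e-03,  4.18646199e-03, -9.22692670e-05,
        5.38232800e-04,  7.22460077e-04]), 'effort': array([ 2.10498489e-03, -3.39851725e+01,  3.20934570e+01,  1.58553722e-02,
       -2.48320976e-04, -5.11863405e-06]), 'position': array([0.17670766, 0.49375992, 0.23020937]), 'tcp_rot': array([ 1.71058614e-01,  9.85260236e-01, -1.05879967e-03, -3.11655159e-04]), 'ft_force': array([ 0.56699624, -0.89489789,  0.08069216]), 'moment': array([0.07499677, 0.05604973, 0.01788517]), 'grip_force': 0.0, 'opening': 0.08553376183028284}
```

View pics/side0.png

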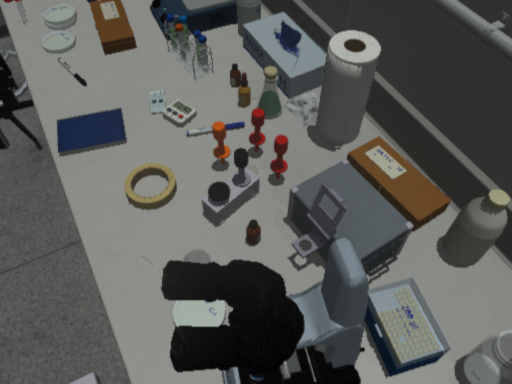

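View pics/top0.png

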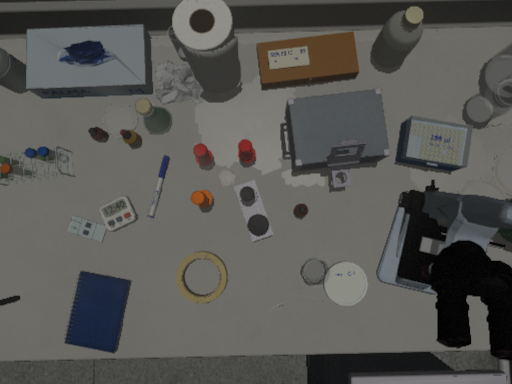

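The side view shows the stand: black tall knob at (241,158) and flat black disc at (219,192). The red/orange look-alikes are at (258,125), (280,150) and (220,140). The chest is at (345,215), with its lug at (305,243) and the hasp up at (326,210). In the top view the lug is at (340,178), the knob at (247,195) and the disc at (258,225). The tall barrel fits "long pin". Next I'll measure and enlarge both areas.

```bash
cat > h.py <<'E'
import numpy as np,cv2
def load(n):
    return dict(np.load(n))
def cloud(f):
    """world xyz per pixel from depth"""
    h,w=f["d"].shape; u,v=np.meshgrid(np.arange(w),np.arange(h))
    r=np.stack([u,v,np.ones_like(u)],-1)@np.linalg.inv(f["K"]).T*f["d"][...,None]
    return (r-f["t"])@f["R"]
def plane(f,u,v,z):
    r=f["R"].T@np.linalg.inv(f["K"])@[u,v,1]; c=-f["R"].T@f["t"]
    return c+r*(z-c[2])/r[2]
def proj(f,X):
    c=f["K"]@(f["R"]@np.array(X)+f["t"]); return c[:2]/c[2]
def snap(n,out):
    from rig import eyes
    p,d=eyes.camera(n);i=eyes.camera_info(n)
    np.savez(out,p=p,d=d,**{k:np.array(i[k]) for k in"KRt"}); return load(out)
E
python3 - <<'E'
from h import *
ims=[]
for n,cs in(("side",[(190,140,290,240),(270,160,420,280)]),("top",[(225,165,285,245),(275,80,395,200)])):
    f=load(n+"0.npz");P=cloud(f)
    for a,b,c,d in cs:
        ims.append(cv2.resize(f["p"][b:d,a:c,::-1],(400,300),interpolation=cv2.INTER_CUBIC))
    pts={"side":[(241,158),(241,153),(219,192),(305,243),(297,248),(330,195),(315,212),(340,210)],"top":[(247,195),(247,189),(258,225),(340,178),(333,183),(335,110),(348,151),(345,140)]}[n]
    for u,v in pts: print(n,u,v,np.round(P[v,u],3))
    if n=="top":
        m=((abs(P[...,2]-.1)<.006)&(P[...,1]<.32)&(P[...,1]>0)&(P[...,0]>.45)).astype(np.uint8)
        nb,l,s,c=cv2.connectedComponentsWithStats(m);k=1+s[1:,4].argmax();print(s[k],c[k])
        q=P[l==k];print(q[:,2].mean());r=cv2.minAreaRect(q[:,:2].astype(np.float32));print(r,cv2.boxPoints(r))
        for lo,hi in((.025,.065),(.065,.09),(.105,.2)):
            print(lo,hi)
            m=((P[...,2]>lo)&(P[...,2]<hi)).astype(np.uint8);nb,l,s,c=cv2.connectedComponentsWithStats(m)
            for k in range(1,nb):
                if s[k,4]>25 and 225<c[k][0]<390 and 80<c[k][1]<245:
                    q=P[l==k];print(s[k],np.round(c[k],1),np.round(q.mean(0),3),cv2.minAreaRect(q[:,:2].astype(np.float32)))
cv2.imwrite("pics/crops.png",np.vstack([np.hstack(ims[:2]),np.hstack(ims[2:])]))
E
```

```text
side 241 158 [0.517 0.347 0.131]
side 241 153 [0.522 0.357 0.133]
side 219 192 [0.463 0.334 0.076]
side 305 243 [0.576 0.199 0.002]
side 297 248 [0.539 0.174 0.053]
side 330 195 [0.598 0.184 0.164]
side 315 212 [0.582 0.194 0.112]
side 340 210 [0.599 0.156 0.157]
top 247 195 [0.519 0.358 0.13 ]
top 247 189 [0.53  0.358 0.13 ]
top 258 225 [0.464 0.34  0.075]
top 340 178 [ 0.56   0.164 -0.001]
top 333 183 [0.544 0.189 0.056]
top 335 110 [0.681 0.186 0.099]
top 348 151 [0.6   0.165 0.099]
top 345 140 [0.621 0.17  0.101]
[ 287   88  103   79 5820] [337.01666667 125.54914089]
0.10062337738369656
((0.6440829038619995, 0.1822700798511505), (0.14014559984207153, 0.18216657638549805), 5.282270431518555) [[0.5659223  0.2665155 ]
 [0.58269304 0.08512253]
 [0.7222435  0.09802467]
 [0.70547277 0.27941763]]
0.025 0.065
[280 109  47  63 301] [292.6 145.9] [0.623 0.266 0.045] ((0.6246981024742126, 0.2637225091457367), (0.14505448937416077, 0.05983436107635498), 33.586971282958984)
[238 148  17  15 134] [246.8 156.9] [0.602 0.36  0.046] ((0.6039830446243286, 0.36005428433418274), (0.02635393850505352
[... 1332 characters left out ...]
2939168214798), 88.07389068603516)
[247 215  22  21 357] [257.6 224.9] [0.464 0.34  0.075] ((0.46405911445617676, 0.34063223004341125), (0.039682529866695404, 0.03973705321550369), 44.213050842285156)
0.105 0.2
[238 140  14  15 171] [244.6 146.8] [0.609 0.361 0.121] ((0.6100953817367554, 0.36095958948135376), (0.024371610954403877, 0.02483501099050045), 87.16410064697266)
[328 140  38  24 514] [346.2 151.5] [0.592 0.177 0.144] ((0.5936731100082397, 0.1769685447216034), (0.029304834082722664, 0.06021254137158394), 5.500337600708008)
[240 187  14  15 173] [246.6 193.9] [0.521 0.359 0.131] ((0.5210275053977966, 0.3586147725582123), (0.02378718927502632, 0.024996960535645485), 86.78945922851562)
```

View pics/crops.png

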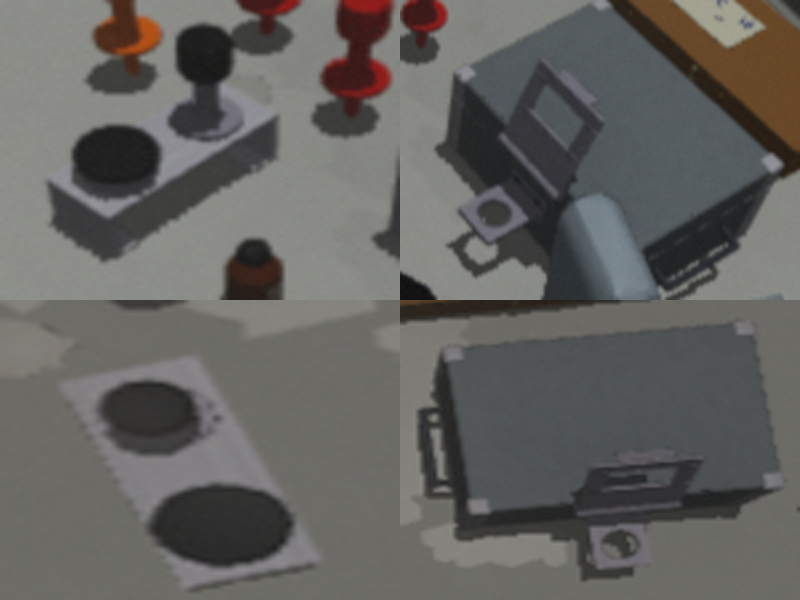

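The crop confirms it: the barrel knob at top (247,194), knob top z 0.131, is the long pin (0.05 + 0.082 = 0.132, so the height matches). The disc at (258,225), z 0.075, is the plug. Next I'll refine the lug frame, the hasp angle and the clearances.

Run:
```python
from h import *
T=load("top0.npz");S=load("side0.npz")
psi=.0922;X=np.array([np.cos(psi),np.sin(psi)]);Y=np.array([-X[1],X[0]])
PT,PS=cloud(T),cloud(S)
est=np.array([.5555,.1741])
for f,P,n in((T,PT,"top"),(S,PS,"side")):
    L=np.stack([(P[...,:2]-est)@X,(P[...,:2]-est)@Y,P[...,2]],-1)
    # lug top
    m=(abs(L[...,2]-.053)<.006)&(abs(L[...,0])<.03)&(abs(L[...,1])<.03)
    q=L[m];print(n,"lug pts",m.sum(),"z",np.median(q[:,2]),"x",np.percentile(q[:,0],[1,50,99]),"y",np.percentile(q[:,1],[1,99]))
    # hole: pixels within lug image region that are not lug, contour filled
    cs,h=cv2.findContours(m.astype(np.uint8),cv2.RETR_CCOMP,cv2.CHAIN_APPROX_NONE)
    for c,hh in zip(cs,h[0]):
        if hh[3]>=0 and len(c)>8:
            w=np.array([plane(f,u,v,.053)[:2] for u,v in c[:,0]]);(cx,cy),rad=cv2.minEnclosingCircle(w.astype(np.float32));print(" hole",cx,cy,rad,w.mean(0))
    # hasp
    m=(L[...,2]>.108)&(L[...,0]>0)&(L[...,0]<.12)&(abs(L[...,1])<.04)&(L[...,2]<.2)
    q=L[m];c=np.polyfit(q[:,2],q[:,0],1);print(" hasp n",m.sum(),"x(z) slope",c,"theta",np.pi+np.arctan(c[0]),"x at hinge",np.polyval(c,.095),"maxz",q[:,2].max(),"maxx",q[:,0].max(),"y",q[:,1].min(),q[:,1].max())
    # chest lid edges
    m=(abs(L[...,2]-.1)<.005)&(L[...,0]>.02)&(L[...,0]<.2)&(abs(L[...,1])<.12)
    q=L[m];print(" lid x",np.percentile(q[:,0],[.5,99.5]),"y",np.percentile(q[:,1],[.5,99.5]))
    # knob
    m=(P[...,2]>.1)&(np.linalg.norm(P[...,:2]-[.521,.358],axis=-1)<.03);q=P[m];t=q[q[:,2]>.127];print(" knob",m.sum(),q[:,2].max(),cv2.minEnclosingCircle(t[:,:2].astype(np.float32)))
    # tall obstacles
    for z in(.08,.15,.2):
        m=(P[...,2]>z)&(P[...,0]>.2)&(P[...,0]<.62)&(P[...,1]<.11)&(P[...,1]>-.2)
        print(" scope>",z,P[m].max(0) if m.any() else None,P[m].min(0) if m.any() else None)
f,P=T,PT
m=((P[...,2]>.07)&(P[...,2]<.4)).astype(np.uint8);nb,l,s,c=cv2.connectedComponentsWithStats(m)
for k in range(1,nb):
    q=P[l==k]
    if s[k,4]>60:print(s[k],np.round(q.min(0),3),np.round(q.max(0),3))
```

```text
top lug pts 289 z 0.05335341426202869 x [-0.01893964  0.00696627  0.02442662] y [-0.0178866  0.0173307]
 hole 0.5542961359024048 0.1734553426504135 0.012570873834192753 [0.55420385 0.17356996]
 hasp n 499 x(z) slope [ 0.3393542  -0.01237389] theta 3.468752163355452 x at hinge 0.01986475420451078 maxz 0.17320105338868064 maxx 0.052938216910540015 y -0.03040088390115619 0.029424460739457547
 lid x [0.02155506 0.15682949] y [-0.08948509  0.08896839]
 knob 173 0.1365566872451429 ((0.5216756463050842, 0.3591706156730652), 0.012839220464229584)
 scope> 0.08 [0.61985422 0.10993992 0.37411824] [ 0.27375933 -0.1443185   0.08001051]
 scope> 0.15 [0.51424795 0.1018389  0.37411824] [ 0.27375933 -0.08935945  0.15005712]
 scope> 0.2 [0.50726378 0.1018389  0.37411824] [ 0.27375933 -0.0286661   0.20003451]
side lug pts 436 z 0.0536752850380475 x [-0.01860174  0.00999183  0.02937348] y [-0.02553438  0.02694211]
 hole 0.5543314218521118 0.17285700142383575 0.01222299411892891 [0.55445284 0.1728108 ]
 hasp n 800 x(z) slope [ 0.31858642 -0.00905155] theta 3.450012794020427 x at hinge 0.02121415594498054
[... 788 characters left out ...]
 88  104   80 6581] [0.572 0.087 0.07 ] [0.722 0.279 0.173]
[135  99  23  22 345] [0.675 0.535 0.07 ] [0.706 0.566 0.125]
[ 405  116   68   52 2531] [ 0.568 -0.087  0.07 ] [0.672 0.047 0.078]
[238 140  14  16 187] [0.597 0.349 0.094] [0.623 0.373 0.126]
[193 144  15  16 188] [0.592 0.432 0.097] [0.617 0.458 0.127]
[ 24 147  36  24 330] [0.58  0.723 0.07 ] [0.625 0.779 0.112]
[  0 156  21  19 210] [0.573 0.805 0.07 ] [0.61  0.842 0.111]
[240 187  14  15 173] [0.509 0.347 0.107] [0.533 0.371 0.137]
[191 191  15  15 178] [0.504 0.437 0.098] [0.53  0.462 0.127]
[  397   190   115   171 13241] [ 0.274 -0.149  0.07 ] [0.524 0.102 0.374]
[247 215  22  21 356] [0.445 0.32  0.071] [0.484 0.361 0.079]
```

Run:
```python
from h import *
from rig import arm
PT=cloud(load("top0.npz"));PS=cloud(load("side0.npz"))[:, :]
P=np.vstack([PT.reshape(-1,3),PS[200:].reshape(-1,3)])
m=(P[:,0]>.2)&(P[:,0]<.56)&(P[:,1]<.13)&(P[:,1]>-.2)&(P[:,2]<.45)
q=P[m]
for az in(.273,.303):
    d=np.array([np.cos(az),np.sin(az)]);lat=q[:,0]*d[1]-q[:,1]*d[0];r=q[:,:2]@d
    for lo in(.08,.15,.2,.25,.3,.35):
        k=(q[:,2]>lo)&(q[:,2]<lo+.07)
        if k.sum()>10:print(az,lo,"min lat",np.percentile(lat[k],1),"at r",np.median(r[k][lat[k]<np.percentile(lat[k],5)]))
a=.0922/2;Q=[-np.sin(a),np.cos(a),0,0]
for p in([.5543,.1732,.3],[.5543,.1732,.104],[.66,.183,.2],[.66,.183,.119],[.5215,.3588,.101],[.54,.172,.07]):
    print(p,np.round(arm.solve_ik(p,Q),3))
```

```text
0.273 0.08 min lat 0.01556091383522158 at r 0.38175993975275413
0.273 0.15 min lat 0.03960637752703234 at r 0.3823404457477024
0.273 0.2 min lat 0.05117676775714508 at r 0.4078379391088014
0.273 0.25 min lat 3.723223518330561e-05 at r 0.3580311917991902
0.273 0.3 min lat -0.007747417772393988 at r 0.3259349168745459
0.273 0.35 min lat 0.09947291774777234 at r 0.45478797887182515
0.303 0.08 min lat 0.02706955921515379 at r 0.38052521965220976
0.303 0.15 min lat 0.050989331476647866 at r 0.38038478044595275
0.303 0.2 min lat 0.06293570263872782 at r 0.4059204698306079
0.303 0.25 min lat 0.009531732538199233 at r 0.3576814976447489
0.303 0.3 min lat 0.0019329163176939807 at r 0.32535294316682933
0.303 0.35 min lat 0.11315737048860768 at r 0.45152312360804114
[0.5543, 0.1732, 0.3] [0.187 0.23  0.44  1.78  0.    0.095]
[0.5543, 0.1732, 0.104] [0.187 0.201 0.014 1.384 0.    0.095]
[0.66, 0.183, 0.2] [0.173 0.485 0.562 1.648 0.    0.08 ]
[0.66, 0.183, 0.119] [0.173 0.475 0.388 1.484 0.    0.08 ]
[0.5215, 0.3588, 0.101] [0.497 0.338 0.173 1.406 0.    0.405]
[0.54, 0.172, 0.07] [ 0.19   0.181 -0.078  1.312  0.     0.098]
```

Run:
```python
import numpy as np
from rig import arm
from scipy.spatial.transform import Rotation as R
from scipy.optimize import least_squares
rng=np.random.default_rng(0);J=[];P=[]
q0=R.from_quat([0,1,0,0])
while len(J)<60:
    p=[rng.uniform(.35,.6),rng.uniform(-.2,.4),rng.uniform(.05,.35)]
    r=R.from_euler("xyz",rng.uniform(-.6,.6,3))*q0
    j=arm.solve_ik(p,r.as_quat())
    if j is not None:J.append(j);P.append(np.r_[p,r.as_matrix()[:,2]])
J=np.array(J);P=np.array(P)
def fk(x,j):
    hs,a,b,c,d,lat,w,l5,tool=x  # upper arm (a up, b fwd) at j2; forearm (c fwd,d up); wrist w along z-ish; lat offset
    Z=R.from_rotvec([0,0,j[0]]);s=Z*R.from_rotvec([0,j[1],0]);e=s*R.from_rotvec([0,-j[2],0]);f=e*R.from_rotvec([0,j[3],0]);g=f*R.from_rotvec([0,0,x[9]*j[4]]) if 0 else f*R.from_euler("z",x[9]*j[4])
    el=np.array([0,0,hs])+s.apply([b,0,a]);wr=el+e.apply([c,0,d]);w5=wr+f.apply([l5,lat,w])
    return el,wr,w5,w5+g.apply([tool,0,0]),g.apply([1,0,0])
best=None
for t in range(12):
    x0=np.r_[.3,.35,0,.35,0,.067,0,.1,.2,rng.choice([-1,1])]+rng.normal(0,.08,10)
    s=least_squares(lambda x:np.concatenate([np.r_[fk(x,j)[3]-p[:3],.1*(fk(x,j)[4]-p[3:])] for j,p in zip(J,P)]),x0)
    if best is None or s.cost<best.cost:best=s
print(best.cost,np.round(best.x,4))
a=.0922/2;Q=[-np.sin(a),np.cos(a),0,0]
for p in([.5543,.1732,.3],[.5543,.1732,.104],[.66,.183,.119],[.54,.172,.07]):
    print(p,[np.round(v,3).tolist() for v in fk(best.x,arm.solve_ik(p,Q))[:4]])
```

```text
Traceback (most recent call last):
ValueError: too many values to unpack (expected 9)
```

```bash
cat > fk.py <<'E'
import numpy as np
from rig import arm
from scipy.spatial.transform import Rotation as R
from scipy.optimize import least_squares
def fk(x,j):
    hs,a,b,c,d,lat,w,l5,tool,sg=x
    s=R.from_rotvec([0,0,j[0]])*R.from_rotvec([0,j[1],0]);e=s*R.from_rotvec([0,-j[2],0]);f=e*R.from_rotvec([0,j[3],0]);g=f*R.from_rotvec([0,0,sg*j[4]])
    el=np.array([0,0,hs])+s.apply([b,0,a]);wr=el+e.apply([c,0,d]);w5=wr+f.apply([l5,lat,w])
    return el,wr,w5,w5+g.apply([tool,0,0]),g.apply([1,0,0])
E
timeout 300 python3 - <<'E'
from fk import *
rng=np.random.default_rng(0);J=[];P=[];q0=R.from_quat([0,1,0,0])
while len(J)<30:
    p=[rng.uniform(.35,.6),rng.uniform(-.2,.4),rng.uniform(.05,.35)]
    r=R.from_euler("xyz",rng.uniform(-.6,.6,3))*q0
    j=arm.solve_ik(p,r.as_quat())
    if j is not None:J.append(j);P.append(np.r_[p,r.as_matrix()[:,2]])
best=None
for t in range(6):
    x0=np.r_[.3,.35,0,.35,0,.067,0,.1,.2,(-1)**t]+rng.normal(0,.05,10)
    s=least_squares(lambda x:np.concatenate([np.r_[(o:=fk(x,j))[3]-p[:3],.1*(o[4]-p[3:])] for j,p in zip(J,P)]),x0)
    if best is None or s.cost<best.cost:best=s
print(best.cost,np.round(best.x,4))
a=.0922/2;Q=[-np.sin(a),np.cos(a),0,0]
for p in([.5543,.1732,.3],[.5543,.1732,.104],[.66,.183,.119],[.54,.172,.07]):
    print(p,[np.round(v,3).tolist() for v in fk(best.x,arm.solve_ik(p,Q))[:4]])
E
```

```text
1.2782690686684148e-23 [ 0.2247  0.3883  0.      0.5039  0.0226  0.0669 -0.      0.1143  0.3153
  1.    ]
[0.5543, 0.1732, 0.3] [[0.087, 0.017, 0.603], [0.567, 0.107, 0.73], [0.554, 0.173, 0.615], [0.554, 0.173, 0.3]]
[0.5543, 0.1732, 0.104] [[0.076, 0.014, 0.605], [0.567, 0.107, 0.534], [0.554, 0.173, 0.419], [0.554, 0.173, 0.104]]
[0.66, 0.183, 0.119] [[0.175, 0.031, 0.57], [0.671, 0.117, 0.549], [0.66, 0.183, 0.434], [0.66, 0.183, 0.119]]
[0.54, 0.172, 0.07] [[0.069, 0.013, 0.607], [0.553, 0.106, 0.5], [0.54, 0.172, 0.385], [0.54, 0.172, 0.07]]
```

```bash
cat >> h.py <<'E'
from scipy.spatial.transform import Rotation
psi=.0922; c_,s_=np.cos(psi),np.sin(psi); HOLE=np.array([.5543,.1732,.053]); PIN=np.array([.5215,.3588,.05])
Q=[-np.sin(psi/2),np.cos(psi/2),0,0]
def W(x,z,y=0): return HOLE+np.array([c_*x-s_*y,s_*x+c_*y,z])
def tip(th,r,off,n=.0015): # TCP (x,z) for finger corner at radius r on rear face; off = TCP minus corner in x
    return .024-r*np.sin(th)-n*np.cos(th)+off, .042-r*np.cos(th)+n*np.sin(th)
E
python3 - <<'E'
from h import *
from rig import arm,sensors
def st(m): s=sensors.get_state();print(m,round(s["t"],2),np.round(s["position"],4),np.round(s["ft_force"],1))
arm.move_gripper(0.0)
arm.move_pose(W(.085,.17),Q);st("above")
arm.movel(W(.085,.067),.15);st("down")
arm.movel(W(.060,.067),.1);st("c")
arm.movel(W(.0365,.067),.08);st("upright")
for th in(2.8,2.4,2.0,1.65):
    x,z=tip(th,.028,.011);arm.movel(W(x,z),.08);st(th)
snap("top","top1.npz");f=snap("side","side1.npz")
cv2.imwrite("pics/s1.png",np.hstack([cv2.resize(g["p"][b:b+150,a:a+200,::-1],(400,300)) for g,a,b in((load("top1.npz"),240,70),(f,230,140))]))
E
```

```text
above 2.88 [0.6385 0.1821 0.2233] [-0.3 -0.1  0.1]
down 3.71 [0.6395 0.1814 0.1213] [0.1 0.3 1.6]
c 4.11 [0.615  0.1789 0.1217] [-0.7  0.1  0.6]
upright 4.55 [0.5911 0.1766 0.1201] [-0.1  0.6 -0.3]
2.8 4.82 [0.5815 0.1757 0.122 ] [-0.4  0.3  0.3]
2.4 5.11 [0.5714 0.1747 0.1165] [-0.3 -0.1  0.7]
2.0 5.4 [0.564  0.1741 0.1075] [-0.2  1.1  0.7]
1.65 5.67 [0.5609 0.1738 0.0981] [0.1 0.8 0.6]
```

View pics/s1.png

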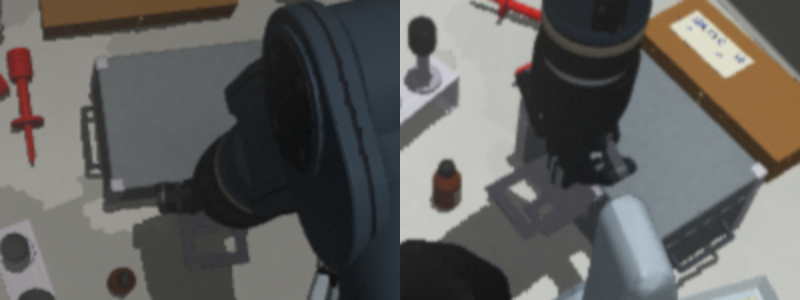

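The hasp is now level, sticking out over the lug: crop-left (212,235), crop-right (525,195). One red look-alike lies tipped over behind the stand, at crop-left (22,100). I'll stay clear of it and finish the hasp.

Run:
```python
from h import *
from fk import fk
from rig import arm,sensors
def st(m): s=sensors.get_state();print(m,round(s["t"],2),np.round(s["position"],4),np.round(s["ft_force"],1))
p=sensors.get_state()["position"]
arm.movel(p+[0,0,.012],.1)
x,z=tip(1.65,.027,-.011);arm.movel(W(x,z+.012),.1);st("out")
for th in(1.6,1.2,.8,.4,.15,0.):
    x,z=tip(th,.027,-.011);arm.movel(W(x,z),.08);st(th)
for k in range(1,5):
    arm.movel(W(x+.001*k,z),.03);arm.hold(.05);st(k)
    s=sensors.get_state()["ft_force"]
    if s[0]<-10:break
arm.hold(.3)
arm.movel(W(-.012,z),.08);arm.movel(W(-.015,.13),.2);st("up")
# diagnose first joint move
X=[.2247,.3883,0,.5039,.0226,.0669,0,.1143,.3153,1]
a=np.array([1.099,.048,.099,1.622,0,1.443]);b=arm.solve_ik(W(.085,.17),Q)
for t in(.25,.5,.75):print(np.round(fk(X,a+(b-a)*t)[3],3))
```

```text
out 6.4 [0.5405 0.1719 0.1105] [-0.   0.2  0.1]
1.6 6.72 [0.5398 0.1717 0.0959] [-0.9 -0.6  0.5]
1.2 7.0 [0.5411 0.1719 0.0855] [-0.4  1.  -0. ]
0.8 7.28 [0.5468 0.1724 0.0763] [-0.5  0.2  0.1]
0.4 7.57 [0.5557 0.1733 0.0704] [0.5 0.1 0.4]
0.15 7.82 [0.5619 0.1739 0.0684] [-0.9 -0.6 -1.4]
0.0 8.07 [0.5634 0.174  0.0677] [-6.9 -1.8  3.2]
1 8.37 [0.5634 0.174  0.0677] [-9.4 -1.   4.1]
2 8.67 [0.5634 0.174  0.0677] [-11.7  -1.4   6.1]
up 10.16 [0.5393 0.1717 0.1819] [ 0.5  0.9 -0.9]
[0.309 0.468 0.234]
[0.436 0.406 0.234]
[0.55  0.309 0.23 ]
```

Run:
```python
from h import *
from rig import arm,sensors
arm.move_gripper(.05)
arm.move_pose([.22,.45,.24],Q)
print(sensors.get_state()["t"])
f=snap("top","top2.npz");g=snap("side","side2.npz")
cv2.imwrite("pics/s2.png",np.hstack([cv2.resize(a["p"][y:y+150,x:x+200,::-1],(400,300)) for a,x,y in((f,180,70),(g,190,100))]))
for f in(f,g):
    P=cloud(f);m=(P[...,2]>.127)&(np.linalg.norm(P[...,:2]-PIN[:2],axis=-1)<.03);print("knob",m.sum(),P[m][:,2].max(),cv2.minEnclosingCircle(P[m][:,:2].astype(np.float32)))
    L=np.stack([(P[...,:2]-HOLE[:2])@[c_,s_],(P[...,:2]-HOLE[:2])@[-s_,c_],P[...,2]-.053],-1)
    m=(abs(L[...,0]-.015)<.03)&(abs(L[...,1])<.028)&(L[...,2]>.01)&(L[...,2]<.036)
    print("flap pts x vs z",m.sum(),np.percentile(L[m][:,0],[5,50,95]) if m.any() else 0)
    m=(abs(L[...,0])<.05)&(abs(abs(L[...,1])-.025)<.004)&(L[...,2]<-.02)&(L[...,2]>-.045);print("low strip x",m.sum(),np.percentile(L[m][:,0],[5,50,95]) if m.any() else 0)
```

```text
12.2667
knob 158 0.13587773563937833 ((0.5212545394897461, 0.3586677610874176), 0.01326506957411766)
flap pts x vs z 63 [0.01963969 0.02060926 0.02156949]
low strip x 12 [0.01605022 0.01685406 0.02917096]
knob 132 0.13614448884072836 ((0.5223790407180786, 0.3587028384208679), 0.012893817387521267)
flap pts x vs z 225 [0.020259   0.02180279 0.02391249]
low strip x 39 [0.01656326 0.02933901 0.0310823 ]
```

View pics/s2.png

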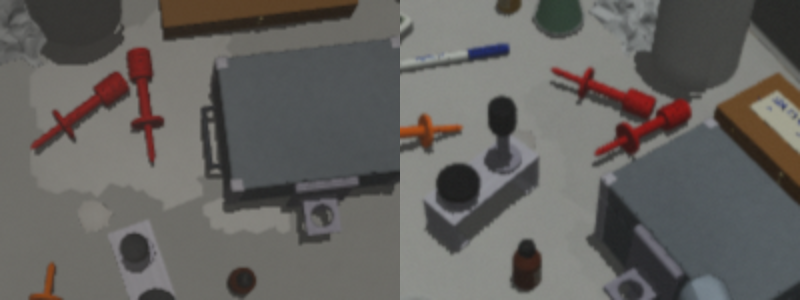

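Both views show that all the look-alikes toppled by themselves, the orange one and both reds. The knob still stands at (0.5215, 0.3587). The hasp is flat on the front: flap at x ≈ 21 mm, crop-left (325,185). Next is the pin.

Run:
```python
from h import *
from rig import arm,sensors
def st(m): s=sensors.get_state();print(m,round(s["t"],2),np.round(s["position"],4),np.round(s["ft_force"],1),round(s["opening"],4),round(s["grip_force"],1))
p=np.array([.5217,.3587,0])
arm.move_pose(p+[0,0,.18],Q);st("hover")
arm.movel(p+[0,0,.101],.1);st("at")
arm.move_gripper(0.0,40);st("grip")
arm.movel(p+[0,0,.20],.15);st("lift")
arm.movel(W(-.001,.147),.15);arm.hold(.2);st("over")
f=snap("side","side3.npz");g=snap("top","top3.npz")
cv2.imwrite("pics/s3.png",np.hstack([cv2.resize(a["p"][y:y+150,x:x+200,::-1],(400,300)) for a,x,y in((f,220,140),(g,240,90))]))
```

```text
hover 13.58 [0.5209 0.3595 0.1806] [ 0.3 -0.   0.4] 0.05 0.0
at 14.53 [0.5221 0.359  0.1019] [-0.2  0.1  0.1] 0.0499 0.0
grip 14.87 [0.5225 0.3592 0.1023] [0.  0.6 3.8] 0.0247 39.5
lift 15.68 [0.5212 0.3584 0.1986] [ 0.1 -0.  -1. ] 0.0251 39.4
over 17.28 [0.5532 0.1738 0.2   ] [ 0.6 -0.2 -1. ] 0.0248 39.4
```

View pics/s3.png

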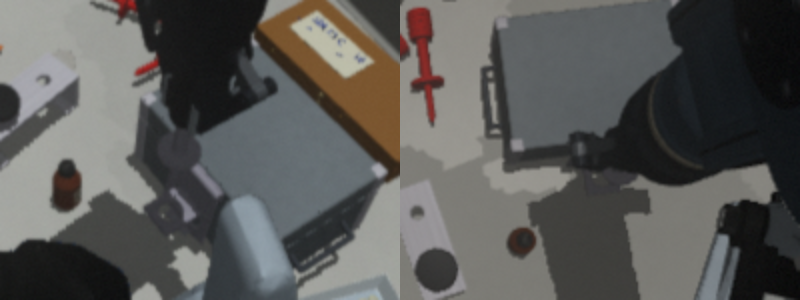

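The pin hangs in the grip, collar at crop-left (180,150), above the lug at (165,215), and its stand hole is empty. I'll lower it with force checks.

Run:
```python
from h import *
from rig import arm,sensors
def st(m):
    s=sensors.get_state();print(m,round(s["t"],2),np.round(s["position"],4),np.round(s["ft_force"],1),round(s["opening"],4),round(s["grip_force"],1));return s
f=load("side3.npz");P=cloud(f)
m=(np.linalg.norm(P[...,:2]-HOLE[:2],axis=-1)<.03)&(abs(P[...,2]-.154)<.006);q=P[m];print("collar",m.sum(),np.median(q,0),q.min(0),q.max(0))
x=-.001
for z in(.099,.085,.075,.065,.06,.057,.055,.053,.052,.051,.050,.049,.048):
    arm.movel(W(x,z),.08 if z>.06 else .04)
    s=st(z)
    if s["ft_force"][2]>6 or np.linalg.norm(s["ft_force"][:2])>8:break
```

```text
collar 278 [0.54870726 0.16962216 0.15348922] [0.53479943 0.15656429 0.14871638] [0.57032188 0.19174262 0.15961616]
0.099 18.13 [0.5533 0.1731 0.1521] [-0.2 -0.7 -0.6] 0.0248 39.4
0.085 18.46 [0.5527 0.173  0.1371] [-0.2 -0.6 -0.5] 0.0246 39.4
0.075 18.73 [0.5527 0.173  0.127 ] [ 0.4  0.9 -0.8] 0.0248 39.4
0.065 19.01 [0.5526 0.173  0.117 ] [-0.3  0.5 -0.2] 0.0247 39.4
0.06 19.28 [0.5531 0.1731 0.1127] [ 0.2 -0.  -0.3] 0.0251 39.4
0.057 19.53 [0.5532 0.1731 0.1098] [ 1. -0. -1.] 0.0249 39.4
0.055 19.78 [0.5532 0.1731 0.1078] [ 0.5 -0.  -0.7] 0.0249 39.4
0.053 20.03 [0.5531 0.1731 0.1058] [ 0.3  0.5 -1.2] 0.0249 39.4
0.052 20.28 [0.5535 0.1732 0.1054] [ 0.9 -0.8  0.4] 0.0245 39.6
0.051 20.53 [0.5537 0.1732 0.1053] [-2.5 -0.6  5.4] 0.0248 40.2
0.05 20.78 [0.5538 0.1732 0.1053] [-2.8 -1.6  9.8] 0.0248 40.6
```

Contact comes at collar height, as expected. I'll relax the load, release, retreat and check.

Run:
```python
from h import *
from rig import arm,sensors
arm.movel(W(-.001,.052),.03)
arm.move_gripper(.05)
arm.movel(W(-.001,.19),.12)
arm.move_pose([.25,.45,.25],Q)
f=snap("side","side4.npz");g=snap("top","top4.npz");print(sensors.get_state()["t"])
cv2.imwrite("pics/s4.png",np.hstack([cv2.resize(a["p"][y:y+90,x:x+120,::-1],(400,300)) for a,x,y in((f,260,170),(g,290,110))]))
for a in(f,g):
    P=cloud(a);L=np.stack([(P[...,:2]-HOLE[:2])@[c_,s_],(P[...,:2]-HOLE[:2])@[-s_,c_],P[...,2]-.053],-1)
    m=(np.linalg.norm(L[...,:2],axis=-1)<.03)&(L[...,2]>.076)&(L[...,2]<.1);print("knob",m.sum(),L[m][:,2].max(),np.median(L[m][:,2]),cv2.minEnclosingCircle(L[m][:,:2].astype(np.float32)))
    m=(abs(L[...,0]-.015)<.03)&(abs(abs(L[...,1])-.025)<.005)&(L[...,2]>.005)&(L[...,2]<.036);print("flap",m.sum(),np.percentile(L[m][:,0],[5,50,95]))
```

```text
24.3167
knob 189 0.08548799923794093 0.08239681393483844 ((-0.0013604251435026526, -2.2789050490246154e-05), 0.013077317737042904)
flap 70 [0.02027885 0.02207874 0.03094784]
knob 161 0.08582924187427979 0.08221138479224807 ((-0.0011549153132364154, 0.0009493529214523733), 0.01330665685236454)
flap 32 [0.01957253 0.02059597 0.02610576]
```

View pics/s4.png

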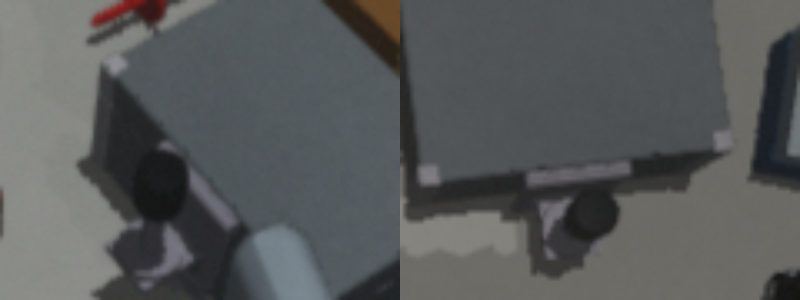

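The pin stands upright in the lug with its knob top 82 mm above the lug top, as specified, and about 1 mm off the hole's axis. The hasp is flat.

```bash
python3 -c "
from rig import close_job
print(close_job())"
```

```text
the job is handed in; nothing more can be done
None
```

The job is handed in at about 24 s of the 48 s: the last images show the hasp flat on the chest front and the long pin upright through the lug with its collar seated, about 1 mm off the hole's axis; the red and orange look-alikes toppled during the run, though the arm's path stayed clear of them.

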